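# Comb the soldering bits into the grooved tray

## Robot

A 6-joint arm with a two-finger parallel gripper is mounted at the origin on a cart in front of the work surface, level with it; the furniture and walls round the work are solid. World frame = base frame: x ahead of the robot, y to its left, z up, the work surface at z = 0. Lengths are in m, angles in degrees, forces in N, time in s.
With the tool pointing down it reaches from about 0.375 to 0.9 m from the base axis. Payload 3.1 kg.
Tool frame: the origin (TCP) lies on the front face of the gripper's body, between the roots of the fingers; the fingertips stand 70 mm ahead of it and the grasp point (between the pads) lies manip.grasp_offset ahead of it (manip.grasp_offset is the distance from the TCP to the grasp point, in m); z points along the fingers, y is the line along which they close (so a half turn about z gives the same grasp; the last joint's range is limited). The gripper opens to 87 mm and grips with 3 to 60 N. Pads are 19 mm wide; open, the fingers measure 117 mm over their backs; the gripper's body (75 mm by 190 mm) begins 51 mm behind the grasp point.
Start: joints at [62.424, 30.224, 82.088, -0, 67.689, -10.227], TCP at [0.186, 0.597, 0.292] pointing down, gripper open.
Joint ranges: [-176.69, 176.69], [-43.24, 126.21], [12.49, 139.97], [-82, 262], [0, 151.66], [-163.58, 163.58]. Speed limits (degrees/s): [159.86, 159.86, 180, 180, 180, 180].

## Interface

Orientations are given as a 3x3 rotation matrix whose columns are the frame's x, y, z axes.
In Python, from station import manip gives the robot as it stands.
- The arm moves only by the tool play_rows, never from a script. Its argument "series" is a list of rows, each an object of numbers: "rx", "ry", "rz": the turn, a rotation vector about the world's x, y, z in degrees; "dx", "dy", "dz": the shift along the world's x, y, z in mm; "hand": the gripper's target within -1 to 1 (shut at 1, half-way at 0, fully open at -1). In form: [{"rx": .., "ry": .., "rz": .., "dx": .., "dy": .., "dz": .., "hand": ..}, ...]. A call has 1 to 20 rows; each row is the pose to reach, as a shift and turn from the pose commanded when the call began; what a row does not reach only later rows make up. A row lasts 1/12 s, in which the tool goes at most 41.7 mm and 7.16 degrees, less where a joint would pass 70% of its speed; a pose out of reach is approached as far as the arm can. A call with a gripper value outside its range is refused whole. The fingers move at their own pace and stop on an object; the grip force is fixed at half the most. Time passes only in rows, so rows that repeat a pose let the fingers close. It gives the time, the measured TCP pose, the force, the opening and the grip force at its end, in the units of the state.
- manip.state(): the state, without advancing time (a new reading comes with each control period).
- manip.get_image(name): name is "side" or "top" or "wrist"; returns a dict with "img" (480x640x3 uint8, red, green, blue), "z_map" (480x640 float32, m along the optical axis (not along the pixel's ray), 0 where there is no reading), "camera_matrix" (3x3 intrinsics, pixels), "extrinsics" (4x4, takes a point from camera to world coordinates). Camera axes: x right, y down, z forward; pixel columns grow to the right and rows downward; lengths in m; the calibration is good to about 2 mm. The wrist camera is an equidistant fisheye: a pixel r from the principal point sees the ray r / f radians off the axis. A picture is of the moment at which its call begins.
- manip.hand_in(): hands the job in; it is judged then, once.
The state is a dict: "time_s": time; "joints": joint angles; "qd": joint speeds; "tau": joint torques, N m; "position": TCP position; "eef_rot": TCP orientation; "contact_force": force on the tool from outside, world axes, zero at the start; "ft_torque": the same for the moment, N m; "grip_width": finger opening in m; "grasp_force": force on a finger pad.
Only numpy, scipy, OpenCV 4.12 (cv2) and the standard library are available. Lean on these libraries where they do the work, as an engineer would, in place of code of your own. Each camera call takes 0.05 s, during which the arm holds its last target. There are 200 camera calls.

## Task

Two copper soldering bits lie askew across the ribs of the blue grooved tray. Take the yellow comb by its black upright grip, draw it tines-down across the tray, square to the grooves, until each bit lies fully down in a groove, and then stand the comb upright on the bench beside the tray and let go. Move the bits only with the comb, never with the gripper.

Things in the scene. Friction and masses are not known exactly. Their poses are not given: they have to be found in the camera images.
- tray: Blue tray fixed to the bench, 156 (x) x 181 (y) mm; origin at the centre of its underside. Its 10 grooves run along x, 12 mm wide, pitch 17 mm, from y = -76.5 to +76.5; floor 4 mm above the origin, ribs and the edge strips at both y ends 13 mm. A rail, 27 mm high, stands along each x end (x = 70 to 78 mm either side); the comb's bar rests and slides along y on these rails.
- comb_grip (a point): Yellow comb (160 g) standing on the bench. Point: centre of its black grip, 50 mm above its underside; grip 40 (x) x 22 (y) mm, from 22 to 72 mm up. x along the 196 mm bar (10 to 22 mm up). Tines reach to the underside, 12 mm deep in y, at x within 63 mm; end feet (x = 90 to 98 mm, 50 mm in y) hang outside the tray's rails. With the bar on the rails this point is 67 mm above the tray's origin.
- bit_a_center (a point): Copper soldering bit, loose round rod 10 mm thick, 100 mm long (about 60 g). Point: its centre; x along it. It first lies across the ribs, centre 18 mm above the tray's origin, 23 to 32 degrees from the grooves; down in a groove 9 mm. The comb sliding on the rails (or up to 2 mm above them) clears the ribs by 4 mm, turns and pushes a bit lying on the ribs and passes over one down in a groove.
- bit_b_center (a point): The second copper soldering bit, just like the first, turned the other way.

How it is judged (in metres and radians):
On the way:
1. the held comb is lowered into the tray (contact force between the fingers and comb above 0.5 N and z of comb_grip in the frame of tray below 0.085 m and x of comb_grip in the frame of tray between -0.04 and 0.04 m and y of comb_grip in the frame of tray between -0.11 and 0.11 m), for 0.2 s.
At the end, for the whole second after the job is handed in: Both bits lie down in grooves of the tray (centre less than 13 mm above the tray's underside, within 10 degrees of the grooves, within the grooved area), and the comb stands upright (within 7 degrees) on the bench, not on the tray (angle between the x axis of each of bit_a_center, bit_b_center and the x axis of tray, either way round below 0.17 rad and z of each of bit_a_center, bit_b_center in the frame of tray below 0.013 m and x of bit_a_center in the frame of tray between -0.03 and 0.03 m and y of bit_a_center in the frame of tray between -0.085 and 0.085 m and x of bit_b_center in the frame of tray between -0.03 and 0.03 m and y of bit_b_center in the frame of tray between -0.085 and 0.085 m and height (world z) of comb_grip below 0.056 m and angle between comb_grip's own z axis and vertical below 0.12 rad); the robot touches nothing.
It fails at once if the gripper or arm touches a bit (contact force between any of the fingers, the arm and bit_a above 0.5 N or contact force between any of the fingers, the arm and bit_b above 0.5 N).
It also fails if it takes over 56 s, if anything falls off the work surface, if the arm or the gripper's body presses on something with over 40 N, if the wrist force passes 120 N, or if a joint passes its speed limit or range.

## Working session

There is one attempt and no reset: what is moved stays moved. The work goes in short steps, Python scripts to look and compute and a tool call to move; the robot and the scene stay as the last step left them, time stands still between calls to the robot, and variables do not carry over. Pictures are saved under pics/ and viewed, at most 10 in all, crops included, and the job is handed in when it is done.

Besides the shell and the picture viewer there is one more tool, called after "Emit:" by a JSON object that holds its "fn" and its "kwargs". play_rows: Moves the arm, as the interface text tells. Its arguments: {"type":"object","properties":{"series":{"type":"array"}},"required":["series"]}

```bash
mkdir -p pics
cat > h.py <<'E'
import numpy as np,cv2
from station import manip
def world(d,us):
    K=d["camera_matrix"];T=d["extrinsics"];out=[]
    for u,v in us:
        u,v=int(round(u)),int(round(v))
        p=d["z_map"][v-1:v+2,u-1:u+2];p=p[p>0];z=np.median(p)
        c=[(u-K[0,2])/K[0,0]*z,(v-K[1,2])/K[1,1]*z,z,1]
        out.append((T@c)[:3])
    return np.array(out)
def save(d,n):cv2.imwrite("pics/"+n,d["img"][:,:,::-1])
E
python3 - <<'E'
from h import *
print(manip.grasp_offset, manip.state())
for n in("top","side"):
    d=manip.get_image(n);save(d,n+"1.png");np.savez(n+"1.npz",**d)
E
```

```text
0.051 {'time_s': 0.0, 'joints': array([ 6.24262476e+01,  3.02775624e+01,  8.21572533e+01, -4.94902915e-04,
        6.76873702e+01, -1.02261150e+01]), 'qd': array([-0.01605671,  0.06312249,  0.09110529, -0.02355318,  0.07501311,
       -0.03040237]), 'tau': array([-9.55205996e-05, -4.40038848e+01, -1.76590258e+01,  6.32888381e-02,
        5.82824077e-02, -1.55378684e-04]), 'position': array([0.1860417 , 0.59605608, 0.2912817 ]), 'eef_rot': array([[-9.54514022e-01,  2.98164420e-01, -9.80049937e-04],
       [ 2.98165800e-01,  9.54512215e-01, -1.89401933e-03],
       [ 3.70740462e-04, -2.10008538e-03, -9.99997726e-01]]), 'contact_force': array([-0.02460547, -0.24634012, -0.1764172 ]), 'ft_torque': array([-0.03189021,  0.03254982,  0.01190513]), 'grasp_force': 0.0, 'grip_width': 0.08683835831063165}
```

View pics/top1.png

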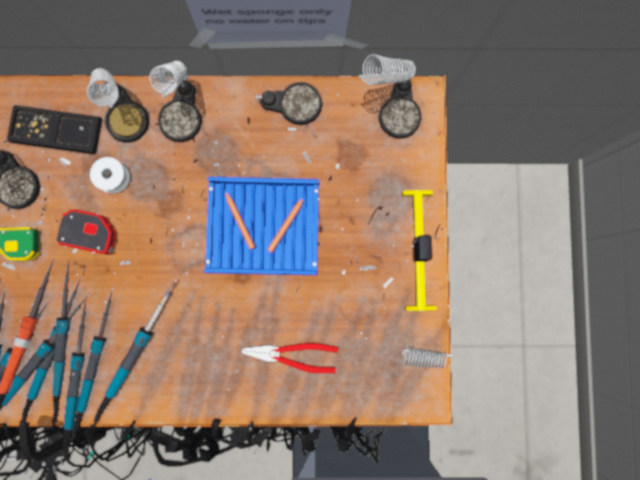

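View pics/side1.png

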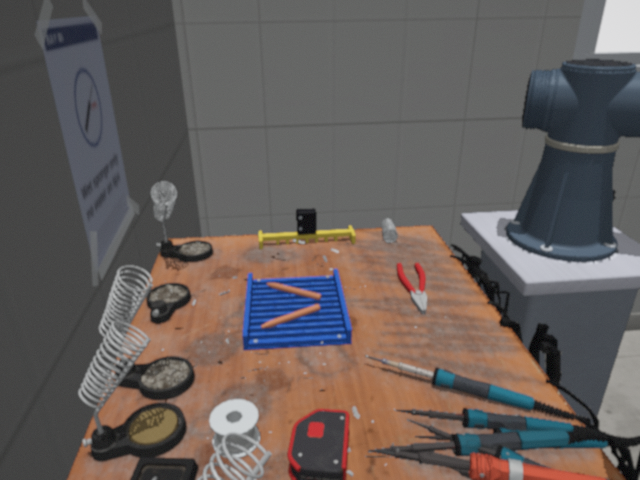

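The top view shows the tray corners near (209,179), (318,180), (317,273) and (206,272). The comb grip is at about (423,248), with bar ends at (418,193) and (422,308). The bits run (228,195)-(252,247) and (301,201)-(271,249).

Run:
```python
from h import *
d=dict(np.load("top1.npz"))
np.set_printoptions(precision=4,suppress=True)
w=world(d,[(209,182),(317,183),(316,270),(208,269),(421,250),(418,193),(422,308),(419,215),(421,290),(228,195),(252,247),(301,201),(271,249)])
print(w)
# masks w/ all-pixel world points
K=d["camera_matrix"];T=d["extrinsics"];Z=d["z_map"];v,u=np.mgrid[:480,:640]
P=np.stack([(u-K[0,2])/K[0,0]*Z,(v-K[1,2])/K[1,1]*Z,Z,np.ones_like(Z)],-1)@T.T
im=cv2.cvtColor(d["img"],cv2.COLOR_RGB2HSV).astype(int);H,S,V=im[...,0],im[...,1],im[...,2]
box=(u>195)&(u<330)&(v>165)&(v<285)
def rect(m,n):
    q=P[m][:,:3];r=cv2.minAreaRect(q[:,:2].astype(np.float32)*1000);print(n,m.sum(),r,np.median(q[:,2]),q[:,2].max())
rect(box&(H>100)&(H<125)&(S>150),"tray")
cm=(H>22)&(H<35)&(S>150)&(u>395)&(u<440)&(v>180)&(v<320);rect(cm,"comb")
g=(V<60)&(u>408)&(u<436)&(v>225)&(v<270)&(P[...,2]>.06);rect(g,"grip")
b=box&((H<18))&(S>80)&(v>185)&(v<262)&(P[...,2]>.012);rect(b&(u<262),"L");rect(b&(u>262),"R")
```

```text
[[ 0.6301  0.2937  0.0139]
 [ 0.6269  0.1165  0.0237]
 [ 0.4858  0.1182  0.015 ]
 [ 0.487   0.2906  0.0272]
 [ 0.5141 -0.0427  0.0722]
 [ 0.6107 -0.0482  0.0225]
 [ 0.4246 -0.0515  0.0212]
 [ 0.5747 -0.0493  0.0215]
 [ 0.4533 -0.0504  0.0214]
 [ 0.6077  0.2614  0.0197]
 [ 0.5227  0.2214  0.0211]
 [ 0.5976  0.1425  0.021 ]
 [ 0.5193  0.1906  0.0232]]
tray 9168 ((542.4555053710938, 206.12734985351562), (177.88668823242188, 184.3115997314453), 88.51524353027344) 0.006123557441691574 1.0237061590532186
comb 1162 ((518.7976684570312, 24.516746520996094), (195.18080139160156, 197.7176055908203), 0.05917723476886749) 0.021752835230552714 1.0237061590532186
grip 69 ((513.9507446289062, -40.106407165527344), (34.80203628540039, 14.58285903930664), 27.01910400390625) 0.06924430264856762 0.0739362308612379
L 254 ((519.0681762695312, 203.326904296875), (212.13072204589844, 27.378252029418945), 41.0870246887207) 0.022304918437890064 1.0237061590532186
R 258 ((519.3934936523438, 163.14654541015625), (151.5423583984375, 60.85693359375), 7.327559471130371) 0.02222399689098975 1.0237061590532186
```

Run:
```python
from h import *
d=dict(np.load("top1.npz"))
K=d["camera_matrix"];T=d["extrinsics"];Z=d["z_map"];v,u=np.mgrid[:480,:640]
P=np.stack([(u-K[0,2])/K[0,0]*Z,(v-K[1,2])/K[1,1]*Z,Z,np.ones_like(Z)],-1)@T.T
im=cv2.cvtColor(d["img"],cv2.COLOR_RGB2HSV).astype(int);H,S,V=im[...,0],im[...,1],im[...,2]
ok=(Z>0)&(P[...,2]<.12)
def rect(m,n):
    m=m&ok;q=P[m][:,:3];r=cv2.minAreaRect(q[:,:2].astype(np.float32)*1000);a=q[:,:2]-q[:,:2].mean(0);w=np.linalg.svd(a,full_matrices=0)[2][0]
    print(n,m.sum(),np.round(r[0],1),np.round(r[1],1),round(r[2],2),"pca",np.degrees(np.arctan(w[1]/w[0])),"mean",q.mean(0))
box=(u>195)&(u<330)&(v>165)&(v<285)
tb=box&(H>100)&(H<125)&(S>150)
rect(tb&(P[...,2]>.003),"tray");rect(tb&(P[...,2]>.023)&(P[...,0]>.6),"railfar");rect(tb&(P[...,2]>.023)&(P[...,0]<.5),"railnear")
rect((H>22)&(H<35)&(S>150)&(u>395)&(u<440)&(v>180)&(v<320)&(P[...,2]>.016),"comb")
rect((V<60)&(u>408)&(u<436)&(v>225)&(v<270)&(P[...,2]>.066),"grip")
b=box&(H<18)&(S>80)&(P[...,2]>.014);rect(b&(u<262),"L");rect(b&(u>262),"R")
print(manip.get_image("wrist")["extrinsics"])
```

```text
tray 7641 [557.7 205.8] [178.2 153.4] 88.79 pca -89.93141839215728 mean [0.55879988 0.20592925 0.01044523]
railfar 426 [630.8 204.2] [175.7   7.2] 88.71 pca 88.69481507984018 mean [0.63068597 0.20362267 0.02675066]
railnear 475 [484.6 207.7] [175.8   7.2] 88.79 pca 88.74757343458722 mean [0.48458343 0.20721628 0.02702356]
comb 1085 [518.8 -48.7] [195.5  49.6] 0.6 pca 0.6657243994932563 mean [ 0.51680383 -0.04829137  0.0224846 ]
grip 53 [514.  -40.1] [34.8 14.6] 27.02 pca 15.527119797032467 mean [ 0.51285994 -0.04092606  0.07014432]
L 251 [564.8 242.3] [95.2  8.2] 26.96 pca 26.148946234211113 mean [0.56317668 0.24119769 0.02225436]
R 255 [558.2 167.7] [ 7.7 94.8] 58.17 pca -31.819726348055514 mean [0.55633569 0.16856885 0.02213423]
[[ 2.98656599e-01  9.16371043e-01  2.66586475e-01  1.14334311e-01]
 [ 9.54360524e-01 -2.86628893e-01 -8.39039200e-02  6.18102763e-01]
 [-4.75736493e-04  2.79478067e-01 -9.60151959e-01  3.84039187e-01]
 [ 0.00000000e+00  0.00000000e+00  0.00000000e+00  1.00000000e+00]]
```

Emit:
{"fn": "play_rows", "kwargs": {"series": [{"dx":331,"dy":-643,"dz":-60,"rz":17.9,"hand":-1},{"dx":331,"dy":-643,"dz":-60,"rz":17.9,"hand":-1},{"dx":331,"dy":-643,"dz":-60,"rz":17.9,"hand":-1},{"dx":331,"dy":-643,"dz":-60,"rz":17.9,"hand":-1},{"dx":331,"dy":-643,"dz":-60,"rz":17.9,"hand":-1},{"dx":331,"dy":-643,"dz":-60,"rz":17.9,"hand":-1},{"dx":331,"dy":-643,"dz":-60,"rz":17.9,"hand":-1},{"dx":331,"dy":-643,"dz":-60,"rz":17.9,"hand":-1},{"dx":331,"dy":-643,"dz":-60,"rz":17.9,"hand":-1},{"dx":331,"dy":-643,"dz":-60,"rz":17.9,"hand":-1},{"dx":331,"dy":-643,"dz":-60,"rz":17.9,"hand":-1},{"dx":331,"dy":-643,"dz":-60,"rz":17.9,"hand":-1},{"dx":331,"dy":-643,"dz":-60,"rz":17.9,"hand":-1},{"dx":331,"dy":-643,"dz":-60,"rz":17.9,"hand":-1},{"dx":331,"dy":-643,"dz":-60,"rz":17.9,"hand":-1},{"dx":331,"dy":-643,"dz":-60,"rz":17.9,"hand":-1},{"dx":331,"dy":-643,"dz":-60,"rz":17.9,"hand":-1},{"dx":331,"dy":-643,"dz":-60,"rz":17.9,"hand":-1},{"dx":331,"dy":-643,"dz":-60,"rz":17.9,"hand":-1},{"dx":331,"dy":-643,"dz":-60,"rz":17.9,"hand":-1}]}}

```text
invalid input
```

Run:
```python
from h import *
d=manip.get_image("wrist");save(d,"w2.png");np.savez("w2.npz",**d)
s=manip.state();print(s["time_s"],s["position"],s["eef_rot"],s["joints"])
```

```text
0.2 [0.18618497 0.59624836 0.29161187] [[-9.54498526e-01  2.98214952e-01 -6.36521045e-04]
 [ 2.98215534e-01  9.54497769e-01 -1.22633186e-03]
 [ 2.41847421e-04 -1.36035241e-03 -9.99999045e-01]] [ 6.24226081e+01  3.02612833e+01  8.21292445e+01 -2.18142486e-04
  6.76886366e+01 -1.02268624e+01]
```

View pics/w2.png

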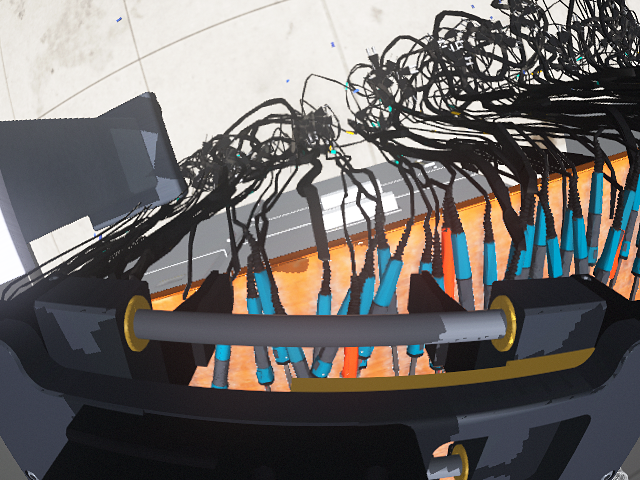

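The move was refused, probably because rx and ry were missing. The wrist picture still shows the iron rack at the start pose, so I'll send full rows.

Emit:
{"fn": "play_rows", "kwargs": {"series": [{"rx":0,"ry":0,"rz":17.9,"dx":331,"dy":-643,"dz":-60,"hand":-1},{"rx":0,"ry":0,"rz":17.9,"dx":331,"dy":-643,"dz":-60,"hand":-1},{"rx":0,"ry":0,"rz":17.9,"dx":331,"dy":-643,"dz":-60,"hand":-1},{"rx":0,"ry":0,"rz":17.9,"dx":331,"dy":-643,"dz":-60,"hand":-1},{"rx":0,"ry":0,"rz":17.9,"dx":331,"dy":-643,"dz":-60,"hand":-1},{"rx":0,"ry":0,"rz":17.9,"dx":331,"dy":-643,"dz":-60,"hand":-1},{"rx":0,"ry":0,"rz":17.9,"dx":331,"dy":-643,"dz":-60,"hand":-1},{"rx":0,"ry":0,"rz":17.9,"dx":331,"dy":-643,"dz":-60,"hand":-1},{"rx":0,"ry":0,"rz":17.9,"dx":331,"dy":-643,"dz":-60,"hand":-1},{"rx":0,"ry":0,"rz":17.9,"dx":331,"dy":-643,"dz":-60,"hand":-1},{"rx":0,"ry":0,"rz":17.9,"dx":331,"dy":-643,"dz":-60,"hand":-1},{"rx":0,"ry":0,"rz":17.9,"dx":331,"dy":-643,"dz":-60,"hand":-1},{"rx":0,"ry":0,"rz":17.9,"dx":331,"dy":-643,"dz":-60,"hand":-1},{"rx":0,"ry":0,"rz":17.9,"dx":331,"dy":-643,"dz":-60,"hand":-1},{"rx":0,"ry":0,"rz":17.9,"dx":331,"dy":-643,"dz":-60,"hand":-1},{"rx":0,"ry":0,"rz":17.9,"dx":331,"dy":-643,"dz":-60,"hand":-1},{"rx":0,"ry":0,"rz":17.9,"dx":331,"dy":-643,"dz":-60,"hand":-1},{"rx":0,"ry":0,"rz":17.9,"dx":331,"dy":-643,"dz":-60,"hand":-1},{"rx":0,"ry":0,"rz":17.9,"dx":331,"dy":-643,"dz":-60,"hand":-1},{"rx":0,"ry":0,"rz":17.9,"dx":331,"dy":-643,"dz":-60,"hand":-1}]}}

```text
time_s: 1.87
position: [0.5173, -0.0473, 0.2318]
eef_rot: [[-1.0, -0.007, -0.001], [-0.007, 1.0, 0.001], [0.001, 0.001, -1.0]]
contact_force: [0.3, -0.2, -0.7]
grip_width: 0.087
grasp_force: 0.0
```

Run:
```python
from h import *
d=manip.get_image("wrist");save(d,"w3.png");np.savez("w3.npz",**d)
s=manip.state();print(s["time_s"],s["position"],s["eef_rot"],s["joints"])
```

```text
1.9167 [ 0.51646578 -0.04609579  0.23187452] [[-0.99996048 -0.00868104 -0.00191618]
 [-0.00868308  0.99996174  0.00105594]
 [ 0.00190694  0.00107254 -0.99999761]] [-1.74728376e+01  2.70513842e+01  1.00749545e+02  3.12649447e-02
  5.23219644e+01 -1.07989426e+02]
```

View pics/w3.png

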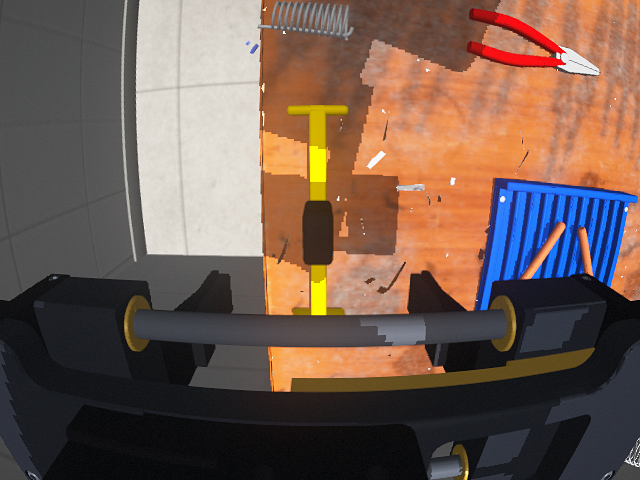

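The grip sits midway between the fingers: its column is 318 against a finger midpoint of about 320, and its top spans rows 203–262. I'll compute the exact position.

Run:
```python
from h import *
d=dict(np.load("w3.npz"));K=d["camera_matrix"];T=d["extrinsics"]
def fe(u,v,z):
    a=np.array([(u-K[0,2])/K[0,0],(v-K[1,2])/K[1,1]]);r=np.hypot(*a)
    c=np.r_[a/r*np.sin(r),np.cos(r)];w=T[:3,:3]@c;t=(z-T[2,3])/w[2];return T[:3,3]+t*w
for q in [(303,203,.072),(332,203,.072),(303,262,.072),(332,262,.072),(318,107,.022),(317,310,.022),(318,180,.022),(318,280,.022)]:print(q,fe(*q))
m=(d["img"].max(2)<50);m[:195]=0;m[270:]=0;m[:,:295]=0;m[:,345:]=0
v,u=np.nonzero(m);print(u.min(),u.max(),v.min(),v.max())
```

```text
(303, 203, 0.072) [ 0.49335197 -0.05962625  0.072     ]
(332, 203, 0.072) [ 0.49323382 -0.03953023  0.072     ]
(303, 262, 0.072) [ 0.53689238 -0.05988352  0.072     ]
(332, 262, 0.072) [ 0.53676118 -0.03884414  0.072     ]
(318, 107, 0.022) [ 0.42445059 -0.04977621  0.022     ]
(317, 310, 0.022) [ 0.60269824 -0.0497172   0.022     ]
(318, 180, 0.022) [ 0.48416794 -0.0494175   0.022     ]
(318, 280, 0.022) [ 0.57260975 -0.04894735  0.022     ]
313 331 201 263
```

Emit:
{"fn": "play_rows", "kwargs": {"series": [{"rx":0,"ry":0,"rz":0,"dx":0,"dy":-2,"dz":-40,"hand":-1},{"rx":0,"ry":0,"rz":0,"dx":0,"dy":-2,"dz":-80,"hand":-1},{"rx":0,"ry":0,"rz":0,"dx":0,"dy":-2,"dz":-110,"hand":-1},{"rx":0,"ry":0,"rz":0,"dx":0,"dy":-2,"dz":-128,"hand":-1},{"rx":0,"ry":0,"rz":0,"dx":0,"dy":-2,"dz":-128,"hand":-1},{"rx":0,"ry":0,"rz":0,"dx":0,"dy":-2,"dz":-128,"hand":0.9},{"rx":0,"ry":0,"rz":0,"dx":0,"dy":-2,"dz":-128,"hand":0.9},{"rx":0,"ry":0,"rz":0,"dx":0,"dy":-2,"dz":-128,"hand":0.9},{"rx":0,"ry":0,"rz":0,"dx":0,"dy":-2,"dz":-128,"hand":0.9},{"rx":0,"ry":0,"rz":0,"dx":0,"dy":-2,"dz":-128,"hand":0.9},{"rx":0,"ry":0,"rz":0,"dx":0,"dy":-2,"dz":-128,"hand":0.9},{"rx":0,"ry":0,"rz":0,"dx":0,"dy":-2,"dz":-128,"hand":0.9},{"rx":0,"ry":0,"rz":0,"dx":0,"dy":-2,"dz":-128,"hand":0.9},{"rx":0,"ry":0,"rz":0,"dx":0,"dy":-2,"dz":-128,"hand":0.9},{"rx":0,"ry":0,"rz":0,"dx":0,"dy":-2,"dz":-128,"hand":0.9}]}}

```text
time_s: 3.17
position: [0.5173, -0.0485, 0.1042]
eef_rot: [[-1.0, -0.009, -0.0], [-0.009, 1.0, 0.0], [0.0, 0.0, -1.0]]
contact_force: [-0.2, -0.1, -0.1]
grip_width: 0.0287
grasp_force: 0.0
```

Emit:
{"fn": "play_rows", "kwargs": {"series": [{"rx":0,"ry":0,"rz":0,"dx":0,"dy":0,"dz":0,"hand":0.9},{"rx":0,"ry":0,"rz":0,"dx":0,"dy":0,"dz":0,"hand":0.9},{"rx":0,"ry":0,"rz":0,"dx":0,"dy":0,"dz":0,"hand":0.9},{"rx":0,"ry":0,"rz":0,"dx":0,"dy":0,"dz":0,"hand":0.9},{"rx":0,"ry":0,"rz":0,"dx":0,"dy":0,"dz":0,"hand":0.9},{"rx":0,"ry":0,"rz":0,"dx":0,"dy":0,"dz":10,"hand":0.9},{"rx":0,"ry":0,"rz":0,"dx":0,"dy":0,"dz":30,"hand":0.9},{"rx":0,"ry":0,"rz":-1,"dx":0,"dy":0,"dz":55,"hand":0.9},{"rx":0,"ry":0,"rz":-1.8,"dx":10,"dy":30,"dz":70,"hand":0.9},{"rx":0,"ry":0,"rz":-1.8,"dx":18,"dy":60,"dz":70,"hand":0.9},{"rx":0,"ry":0,"rz":-1.8,"dx":26,"dy":95,"dz":70,"hand":0.9},{"rx":0,"ry":0,"rz":-1.8,"dx":34,"dy":130,"dz":70,"hand":0.9},{"rx":0,"ry":0,"rz":-1.8,"dx":38,"dy":150,"dz":70,"hand":0.9},{"rx":0,"ry":0,"rz":-1.8,"dx":39,"dy":160,"dz":70,"hand":0.9},{"rx":0,"ry":0,"rz":-1.8,"dx":39,"dy":160,"dz":70,"hand":0.9},{"rx":0,"ry":0,"rz":-1.8,"dx":39,"dy":160,"dz":70,"hand":0.9}]}}

```text
time_s: 4.5
position: [0.5558, 0.1114, 0.1743]
eef_rot: [[-1.0, 0.021, -0.001], [0.021, 1.0, -0.001], [0.001, -0.001, -1.0]]
contact_force: [0.2, -0.8, -1.2]
grip_width: 0.0216
grasp_force: 30.0
```

Run:
```python
from h import *
d=manip.get_image("wrist");d2=manip.get_image("side")
cv2.imwrite("pics/c4.png",np.hstack([cv2.resize(d["img"],(400,300)),cv2.resize(d2["img"][170:410,180:500],(400,300))])[:,:,::-1])
```

```text
(no output)
```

View pics/c4.png

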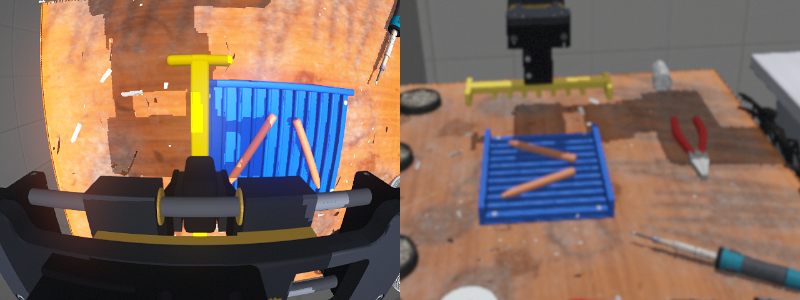

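Emit:
{"fn": "play_rows", "kwargs": {"series": [{"rx":0,"ry":0,"rz":0,"dx":0,"dy":0,"dz":-25,"hand":0.9},{"rx":0,"ry":0,"rz":0,"dx":0,"dy":0,"dz":-45,"hand":0.9},{"rx":0,"ry":0,"rz":0,"dx":0,"dy":0,"dz":-51.5,"hand":0.9},{"rx":0,"ry":0,"rz":0,"dx":0,"dy":0,"dz":-51.5,"hand":0.9},{"rx":0,"ry":0,"rz":0,"dx":0,"dy":4,"dz":-51.5,"hand":0.9},{"rx":0,"ry":0,"rz":0,"dx":0,"dy":10,"dz":-51.5,"hand":0.9},{"rx":0,"ry":0,"rz":0,"dx":0,"dy":16,"dz":-51.5,"hand":0.9},{"rx":0,"ry":0,"rz":0,"dx":0.5,"dy":22,"dz":-51.5,"hand":0.9},{"rx":0,"ry":0,"rz":0,"dx":0.5,"dy":28,"dz":-51.5,"hand":0.9},{"rx":0,"ry":0,"rz":0,"dx":0.5,"dy":33,"dz":-51.5,"hand":0.9},{"rx":0,"ry":0,"rz":0,"dx":1,"dy":38,"dz":-51.5,"hand":0.9},{"rx":0,"ry":0,"rz":0,"dx":1,"dy":43,"dz":-51.5,"hand":0.9},{"rx":0,"ry":0,"rz":0,"dx":1,"dy":48,"dz":-51.5,"hand":0.9},{"rx":0,"ry":0,"rz":0,"dx":1.5,"dy":53,"dz":-51.5,"hand":0.9},{"rx":0,"ry":0,"rz":0,"dx":1.5,"dy":58,"dz":-51.5,"hand":0.9},{"rx":0,"ry":0,"rz":0,"dx":1.5,"dy":63,"dz":-51.5,"hand":0.9},{"rx":0,"ry":0,"rz":0,"dx":1.5,"dy":68,"dz":-51.5,"hand":0.9},{"rx":0,"ry":0,"rz":0,"dx":2,"dy":73,"dz":-51.5,"hand":0.9},{"rx":0,"ry":0,"rz":0,"dx":2,"dy":78,"dz":-51.5,"hand":0.9}]}}

```text
time_s: 6.18
position: [0.5581, 0.1903, 0.1223]
eef_rot: [[-1.0, 0.022, -0.001], [0.022, 1.0, 0.0], [0.001, 0.0, -1.0]]
contact_force: [-0.1, -0.2, -2.6]
grip_width: 0.0221
grasp_force: 30.0
```

Run:
```python
from h import *
d=manip.get_image("wrist");d2=manip.get_image("side")
cv2.imwrite("pics/c5.png",np.hstack([cv2.resize(d["img"],(400,300)),cv2.resize(d2["img"][240:360,220:380],(400,300))])[:,:,::-1])
```

```text
(no output)
```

View pics/c5.png

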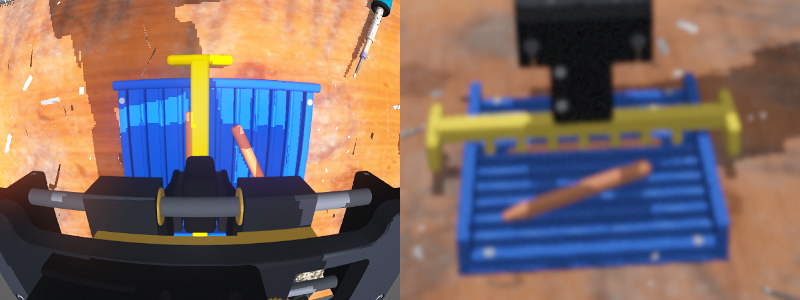

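R appears down in a groove behind the bar (wrist image, about (188,125)), and the other bit is ahead. I'll keep sweeping in +y.

Emit:
{"fn": "play_rows", "kwargs": {"series": [{"rx":0,"ry":0,"rz":0,"dx":0,"dy":5,"dz":0,"hand":0.9},{"rx":0,"ry":0,"rz":0,"dx":0,"dy":10,"dz":0,"hand":0.9},{"rx":0,"ry":0,"rz":0,"dx":0,"dy":15,"dz":0,"hand":0.9},{"rx":0,"ry":0,"rz":0,"dx":0.5,"dy":20,"dz":0,"hand":0.9},{"rx":0,"ry":0,"rz":0,"dx":0.5,"dy":25,"dz":0,"hand":0.9},{"rx":0,"ry":0,"rz":0,"dx":0.5,"dy":30,"dz":0,"hand":0.9},{"rx":0,"ry":0,"rz":0,"dx":1,"dy":35,"dz":0,"hand":0.9},{"rx":0,"ry":0,"rz":0,"dx":1,"dy":40,"dz":0,"hand":0.9},{"rx":0,"ry":0,"rz":0,"dx":1,"dy":45,"dz":0,"hand":0.9},{"rx":0,"ry":0,"rz":0,"dx":1,"dy":50,"dz":0,"hand":0.9},{"rx":0,"ry":0,"rz":0,"dx":1,"dy":55,"dz":0,"hand":0.9},{"rx":0,"ry":0,"rz":0,"dx":1.5,"dy":60,"dz":0,"hand":0.9},{"rx":0,"ry":0,"rz":0,"dx":1.5,"dy":65,"dz":0,"hand":0.9},{"rx":0,"ry":0,"rz":0,"dx":1.5,"dy":70,"dz":0,"hand":0.9},{"rx":0,"ry":0,"rz":0,"dx":1.5,"dy":70,"dz":0,"hand":0.9}]}}

```text
time_s: 7.53
position: [0.5599, 0.2606, 0.1228]
eef_rot: [[-1.0, 0.021, 0.0], [0.021, 1.0, 0.0], [-0.0, 0.0, -1.0]]
contact_force: [-0.2, -0.9, -1.8]
grip_width: 0.0217
grasp_force: 30.0
```

Run:
```python
from h import *
d=manip.get_image("wrist");d2=manip.get_image("side")
cv2.imwrite("pics/c6.png",np.hstack([cv2.resize(d["img"],(400,300)),cv2.resize(d2["img"][240:360,220:380],(400,300))])[:,:,::-1])
```

```text
(no output)
```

View pics/c6.png

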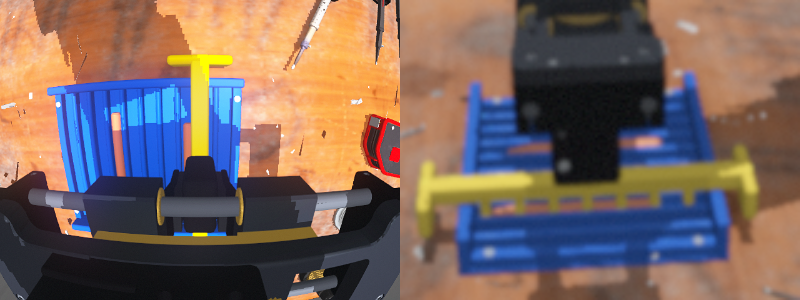

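Both bits now look to be down behind the bar: one at (117,135) and the other at about (187,135) in the wrist image. I'll lift, carry the comb back over its first spot, and check from above.

Emit:
{"fn": "play_rows", "kwargs": {"series": [{"rx":0,"ry":0,"rz":0,"dx":0,"dy":0,"dz":15,"hand":0.9},{"rx":0,"ry":0,"rz":0,"dx":0,"dy":0,"dz":40,"hand":0.9},{"rx":0,"ry":0,"rz":0,"dx":0,"dy":-5,"dz":60,"hand":0.9},{"rx":0,"ry":0,"rz":0,"dx":-4,"dy":-30,"dz":65,"hand":0.9},{"rx":0,"ry":0,"rz":0,"dx":-8,"dy":-60,"dz":65,"hand":0.9},{"rx":0,"ry":0,"rz":0,"dx":-12,"dy":-95,"dz":65,"hand":0.9},{"rx":0,"ry":0,"rz":0,"dx":-17,"dy":-130,"dz":65,"hand":0.9},{"rx":0,"ry":0,"rz":0,"dx":-22,"dy":-165,"dz":65,"hand":0.9},{"rx":0,"ry":0,"rz":0,"dx":-27,"dy":-200,"dz":65,"hand":0.9},{"rx":0,"ry":0,"rz":0,"dx":-32,"dy":-235,"dz":65,"hand":0.9},{"rx":0,"ry":0,"rz":0,"dx":-37,"dy":-265,"dz":60,"hand":0.9},{"rx":0,"ry":0,"rz":0,"dx":-40,"dy":-290,"dz":50,"hand":0.9},{"rx":0,"ry":0,"rz":0,"dx":-42,"dy":-305,"dz":40,"hand":0.9},{"rx":0,"ry":0,"rz":0,"dx":-42,"dy":-309,"dz":30,"hand":0.9},{"rx":0,"ry":0,"rz":0,"dx":-42,"dy":-309,"dz":30,"hand":0.9}]}}

```text
time_s: 8.88
position: [0.5169, -0.0504, 0.1512]
eef_rot: [[-1.0, 0.025, -0.003], [0.025, 1.0, 0.001], [0.003, 0.001, -1.0]]
contact_force: [-0.6, -0.2, -1.4]
grip_width: 0.0217
grasp_force: 30.0
```

Run:
```python
from h import *
d=manip.get_image("top")
cv2.imwrite("pics/c7.png",cv2.resize(d["img"][165:285,190:350],(800,600),interpolation=cv2.INTER_CUBIC)[:,:,::-1])
K=d["camera_matrix"];T=d["extrinsics"];Z=d["z_map"];v,u=np.mgrid[:480,:640]
P=np.stack([(u-K[0,2])/K[0,0]*Z,(v-K[1,2])/K[1,1]*Z,Z,np.ones_like(Z)],-1)@T.T
im=cv2.cvtColor(d["img"],cv2.COLOR_RGB2HSV).astype(int);H,S=im[...,0],im[...,1]
m=(u>212)&(u<314)&(v>182)&(v<268)&(H<18)&(S>80)&(Z>0)
n,l,st,c=cv2.connectedComponentsWithStats(m.astype(np.uint8))
for i in range(1,n):
    if st[i,4]>30:
        q=P[l==i][:,:3];a=q[:,:2]-q[:,:2].mean(0);w=np.linalg.svd(a,full_matrices=0)[2][0]
        print(st[i],q.mean(0),np.median(q[:,2]),np.degrees(np.arctan(w[1]/w[0])),q.min(0),q.max(0))
```

```text
[233 190   7  58 260] [0.56787662 0.24912182 0.01315271] 0.013265374624868986 -1.2649366057797757 [0.52315329 0.24486101 0.00514441] [0.617128   0.25417194 0.01717329]
[275 198   5  57 244] [0.5554314  0.18158222 0.01326629] 0.0133412743035487 -0.8877233298360713 [0.51166479 0.1782919  0.00781203] [0.60384416 0.18525217 0.01849051]
```

View pics/c7.png

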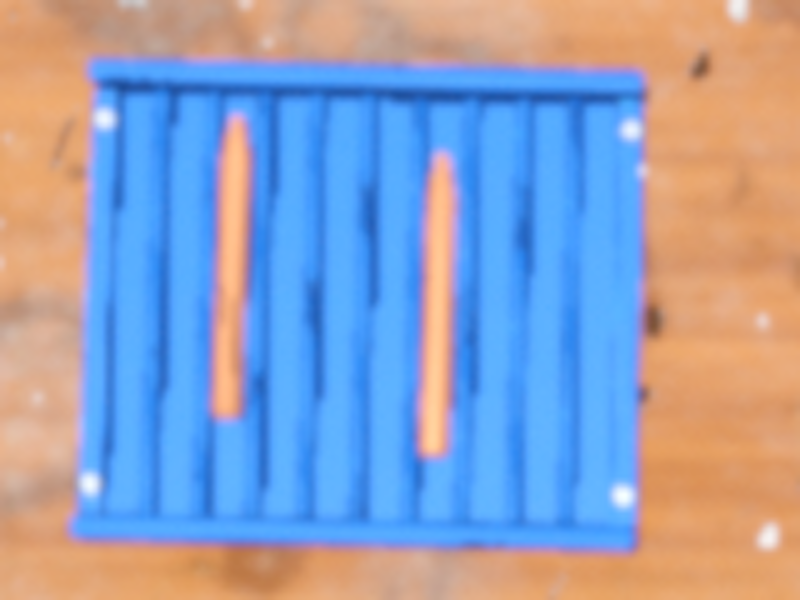

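Both bits lie down in grooves, at crop (232,265) and (437,305): top height 13 mm, within 0.5° of the grooves. Next I'll set the comb down.

Emit:
{"fn": "play_rows", "kwargs": {"series": [{"rx":0,"ry":0,"rz":0,"dx":0,"dy":0,"dz":-20,"hand":0.9},{"rx":0,"ry":0,"rz":0,"dx":0,"dy":0,"dz":-35,"hand":0.9},{"rx":0,"ry":0,"rz":0,"dx":0,"dy":0,"dz":-43,"hand":0.9},{"rx":0,"ry":0,"rz":0,"dx":0,"dy":0,"dz":-47,"hand":0.9},{"rx":0,"ry":0,"rz":0,"dx":0,"dy":0,"dz":-48,"hand":0.9},{"rx":0,"ry":0,"rz":0,"dx":0,"dy":0,"dz":-48.5,"hand":0.9},{"rx":0,"ry":0,"rz":0,"dx":0,"dy":0,"dz":-48.5,"hand":0.9},{"rx":0,"ry":0,"rz":0,"dx":0,"dy":0,"dz":-48.5,"hand":0.9}]}}

```text
time_s: 9.6
position: [0.5183, -0.0494, 0.1049]
eef_rot: [[-1.0, 0.022, 0.001], [0.022, 1.0, -0.0], [-0.001, -0.0, -1.0]]
contact_force: [0.2, 1.0, -1.2]
grip_width: 0.0215
grasp_force: 30.0
```

Emit:
{"fn": "play_rows", "kwargs": {"series": [{"rx":0,"ry":0,"rz":0,"dx":0,"dy":0,"dz":-1,"hand":0.9},{"rx":0,"ry":0,"rz":0,"dx":0,"dy":0,"dz":-1,"hand":0.9},{"rx":0,"ry":0,"rz":0,"dx":0,"dy":0,"dz":-1,"hand":-1},{"rx":0,"ry":0,"rz":0,"dx":0,"dy":0,"dz":-1,"hand":-1},{"rx":0,"ry":0,"rz":0,"dx":0,"dy":0,"dz":-1,"hand":-1},{"rx":0,"ry":0,"rz":0,"dx":0,"dy":0,"dz":-1,"hand":-1},{"rx":0,"ry":0,"rz":0,"dx":0,"dy":0,"dz":-1,"hand":-1},{"rx":0,"ry":0,"rz":0,"dx":0,"dy":0,"dz":-1,"hand":-1},{"rx":0,"ry":0,"rz":0,"dx":0,"dy":0,"dz":15,"hand":-1},{"rx":0,"ry":0,"rz":0,"dx":0,"dy":0,"dz":40,"hand":-1},{"rx":0,"ry":0,"rz":0,"dx":0,"dy":0,"dz":75,"hand":-1},{"rx":0,"ry":0,"rz":0,"dx":0,"dy":0,"dz":110,"hand":-1},{"rx":0,"ry":0,"rz":0,"dx":0,"dy":0,"dz":130,"hand":-1},{"rx":0,"ry":0,"rz":0,"dx":0,"dy":0,"dz":130,"hand":-1}]}}

```text
time_s: 10.77
position: [0.5202, -0.0501, 0.2387]
eef_rot: [[-1.0, 0.022, 0.009], [0.021, 1.0, -0.003], [-0.009, -0.003, -1.0]]
contact_force: [1.0, -0.3, 1.1]
grip_width: 0.0854
grasp_force: 0.0
```

Run:
```python
from h import *
d=manip.get_image("wrist");d2=manip.get_image("side")
cv2.imwrite("pics/c8.png",np.hstack([cv2.resize(d["img"],(400,300)),cv2.resize(d2["img"][170:410,180:500],(400,300))])[:,:,::-1])
```

```text
(no output)
```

View pics/c8.png

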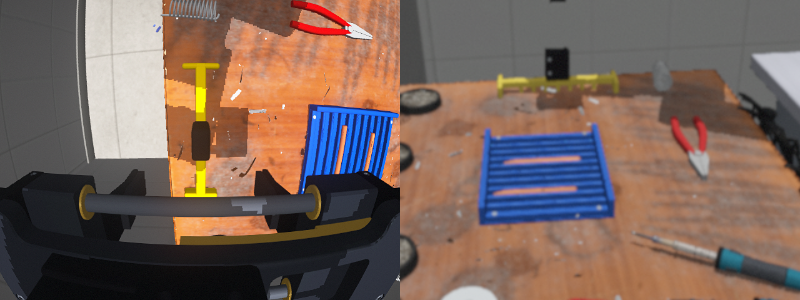

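The comb is upright on the bench (side crop, about (557,82)), the gripper is clear of it, and both bits are still in their grooves.

```bash
python3 -c "
from station import manip
print(manip.hand_in())"
```

```text
the job is handed in; nothing more can be done
None
```

Both bits lie down in grooves, the comb stands upright on the bench beside the tray, and the job was handed in at about 11 s; the hand-in call returned no verdict.

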